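# Set the espresso cups on their matching saucers

### The job

Finish laying the coffee tray: take the four small espresso cups from the drying mat and stand each one upright in the middle of the saucer of its own colour on the tray. Set them down without dropping them, and leave the saucers, the sugar pot and the milk jug where they are.

Things in the scene. Friction and masses are not known exactly. Their poses are not given: they have to be found in the camera images.
- cup_terracotta: Small terracotta red espresso cup, 0.13 kg, on a grey 6 mm thick mat. 55 mm high, open top, outside 60 mm across, sides upright from 13 mm up to the rim; foot 44 mm across. Origin: centre of the underside, z up. Loop handle along +y, out to 54 mm from the axis, 12 to 48 mm up; +x and -x sides are bare: pinch across x, about 40 mm above the underside.
- cup_blue: Small cobalt blue espresso cup, 0.13 kg, on a grey 6 mm thick mat. 55 mm high, open top, outside 60 mm across, sides upright from 13 mm up to the rim; foot 44 mm across. Origin: centre of the underside, z up. Loop handle along +y, out to 54 mm from the axis, 12 to 48 mm up; +x and -x sides are bare: pinch across x, about 40 mm above the underside.
- cup_mustard: Small mustard yellow espresso cup, 0.13 kg, on a grey 6 mm thick mat. 55 mm high, open top, outside 60 mm across, sides upright from 13 mm up to the rim; foot 44 mm across. Origin: centre of the underside, z up. Loop handle along +y, out to 54 mm from the axis, 12 to 48 mm up; +x and -x sides are bare: pinch across x, about 40 mm above the underside.
- cup_green: Small dark green espresso cup, 0.13 kg, on a grey 6 mm thick mat. 55 mm high, open top, outside 60 mm across, sides upright from 13 mm up to the rim; foot 44 mm across. Origin: centre of the underside, z up. Loop handle along +y, out to 54 mm from the axis, 12 to 48 mm up; +x and -x sides are bare: pinch across x, about 40 mm above the underside.
- saucer_terracotta: Loose terracotta red saucer, 0.15 kg, on a wooden tray (tray floor 8 mm, rim 24 mm above the worktop). 116 mm in diameter, 16 mm high at the rim; its flat floor, 66 mm across, where the cup stands, is 6 mm above its underside. Origin: centre of the underside, z up. Saucer centres are at least 135 mm apart.
- saucer_blue: Loose cobalt blue saucer, 0.15 kg, on a wooden tray (tray floor 8 mm, rim 24 mm above the worktop). 116 mm in diameter, 16 mm high at the rim; its flat floor, 66 mm across, where the cup stands, is 6 mm above its underside. Origin: centre of the underside, z up. Saucer centres are at least 135 mm apart.
- saucer_mustard: Loose mustard yellow saucer, 0.15 kg, on a wooden tray (tray floor 8 mm, rim 24 mm above the worktop). 116 mm in diameter, 16 mm high at the rim; its flat floor, 66 mm across, where the cup stands, is 6 mm above its underside. Origin: centre of the underside, z up. Saucer centres are at least 135 mm apart.
- saucer_green: Loose dark green saucer, 0.15 kg, on a wooden tray (tray floor 8 mm, rim 24 mm above the worktop). 116 mm in diameter, 16 mm high at the rim; its flat floor, 66 mm across, where the cup stands, is 6 mm above its underside. Origin: centre of the underside, z up. Saucer centres are at least 135 mm apart.
- sugar_pot: Lidded steel sugar pot in the middle of the tray between the saucers, 56 mm in diameter, 65 mm high with its black knob; loose. Not to be moved. Origin: centre of the underside; z up.
- milk_jug: Small steel milk jug in the middle of the mat between the cups, 54 mm in diameter at its foot, 62 mm high, handle along +y reaching 45 mm from the axis; loose. Not to be moved. Origin: centre of the underside, z up. Beyond mat and tray (x over 0.74 m) stand a big mug, a glass and a tin, up to 100 mm high; at the sides (y beyond 0.45 m either way) a kettle and a toaster, up to 230 mm.
Not all that is in view belongs to the job. Of the things like the saucer_green, leave any that is pink; of the rest the smaller one is meant.

How it is judged:
At the end, for the whole second after the job is handed in: Each of the four cups stands upright (within 0.1 rad) on the floor of the saucer of its own colour, its centre within 12 mm of the saucer's, released and at rest; every saucer lies flat within 3 cm of where it was, and the sugar pot and milk jug stand upright within 3 cm of where they were (horizontal distance between cup_terracotta and saucer_terracotta below 0.012 m and z of cup_terracotta in the frame of saucer_terracotta between 0.003 and 0.011 m and angle between each of cup_terracotta, cup_blue, cup_mustard, cup_green's own z axis and vertical below 0.1 rad and linear speed of each of cup_terracotta, cup_blue, cup_mustard, cup_green below 0.02 m/s and contact force between the fingers and cup_terracotta below 0.05 N and angle between each of saucer_terracotta, saucer_blue, saucer_mustard, saucer_green's own z axis and vertical below 0.06 rad and distance of each of saucer_terracotta, saucer_blue, saucer_mustard, saucer_green, sugar_pot, milk_jug from where it was at the start of the episode below 0.03 m and horizontal distance between cup_blue and saucer_blue below 0.012 m and z of cup_blue in the frame of saucer_blue between 0.003 and 0.011 m and contact force between the fingers and cup_blue below 0.05 N and horizontal distance between cup_mustard and saucer_mustard below 0.012 m and z of cup_mustard in the frame of saucer_mustard between 0.003 and 0.011 m and contact force between the fingers and cup_mustard below 0.05 N and horizontal distance between cup_green and saucer_green below 0.012 m and z of cup_green in the frame of saucer_green between 0.003 and 0.011 m and contact force between the fingers and cup_green below 0.05 N and angle between each of sugar_pot, milk_jug's own z axis and vertical below 0.15 rad); the robot touches nothing.
It fails at once if a cup is dropped: it falls freely by more than about 2 cm ((linear speed of cup_terracotta above 0.65 m/s and contact force between the fingers and cup_terracotta below 0.05 N) or (linear speed of cup_blue above 0.65 m/s and contact force between the fingers and cup_blue below 0.05 N) or (linear speed of cup_mustard above 0.65 m/s and contact force between the fingers and cup_mustard below 0.05 N) or (linear speed of cup_green above 0.65 m/s and contact force between the fingers and cup_green below 0.05 N)).
It fails at once if the sugar pot is knocked over or shoved by more than 3 cm (distance of sugar_pot from where it was at the start of the episode above 0.03 m or angle between sugar_pot's own z axis and vertical above 0.5 rad).
It fails at once if the milk jug is knocked over or shoved by more than 3 cm (distance of milk_jug from where it was at the start of the episode above 0.03 m or angle between milk_jug's own z axis and vertical above 0.5 rad).
It also fails if it takes over 128 s, if anything falls off the work surface, if the arm or the gripper's body presses on something with over 40 N, if the wrist force passes 120 N, or if a joint passes its speed limit or range.

### The arm

A 7-joint arm with a two-finger parallel gripper is mounted at the origin on the work surface. World frame = base frame: x ahead of the robot, y to its left, z up, the work surface at z = 0. Lengths are in m, angles in rad, forces in N, time in s.
With the tool pointing down it reaches from about 0.375 to 0.925 m from the base axis. Payload 3.1 kg.
Tool frame: the origin (TCP) lies between the finger pads; the fingertips stand 25 mm ahead of it and the grasp point (between the pads) lies 6 mm ahead of it; z points along the fingers, y is the line along which they close (so a half turn about z gives the same grasp; the last joint's range is limited). The gripper opens to 85 mm and grips with 20 to 120 N. Pads are 22 mm wide; open, the fingers measure 114 mm over their backs; the gripper's body (76 mm by 85 mm) begins 54 mm behind the grasp point. The pads swing forward as they close: fully open they stand 13 mm farther back than shut.
Start: joints at [-1.363, 0.383, 0.044, 1.598, -0.018, 1.161, -0.05], TCP at [0.196, 0.62, 0.256] pointing down, gripper open.
Joint ranges: [-2.61, 2.61], [-0.41, 2.15], [-1.48, 1.57], [0, 2.5], [-1.57, 4.71], [0.05, 1.97], [-2.85, 2.85]. Speed limits (rad/s): [2.79, 2.79, 3.14, 3.14, 3.14, 3.14, 3.14].

### API

Orientations are given as a rotation vector (axis times angle).
In Python, from station import r gives the robot as it stands.
- The arm moves only by the shell command python3 -m inch 'ROWS' [FORCE]. ROWS is JSON, a list of rows, each a list of 3 entries, a list of its own where there are three numbers: the finger opening in m, from 0 to 0.0854, then the shift along the world's x, y, z in m, then the turn, a rotation vector about the world's x, y, z in degrees. A call has 1 to 12 rows; each row shifts and turns the commanded pose from where the row before left it; what a row does not reach is not made up. A row lasts 1/8 s, in which the tool goes at most 62.5 mm and 10.7 degrees, less where a joint would pass 70% of its speed; a pose out of reach is approached as far as the arm can. A call is refused whole if a number of a shift passes 0.0625 or a number of a turn 10.7, either way. A call with a gripper value outside its range is refused whole. The fingers move at their own pace and stop on an object; FORCE is the grip in N (left out, the last holds). Time passes only in rows, so rows that do not move let the fingers close. It gives the time, the measured TCP pose, the force, the opening and the grip force at its end, in the units of the state.
- r.observe(): the state, without advancing time (a new reading comes with each control period).
- r.grab_frame(name): name is "scene" or "top"; returns the picture (420x560x3 uint8, red, green, blue); there is no depth.
- r.get_calibration(name): a dict with "vfov" (degrees; the focal length in pixels is half the picture's height over the tangent of half this angle, whatever the lens; pixels are square), "cx", "cy" (the principal point, pixels), "camera_from_world" (4x4, takes a point from world to camera coordinates). Camera axes: x right, y up, looking along -z (the intrinsics and any distortion apply to the point x, -y, -z); pixel columns grow to the right and rows downward; lengths in m; the calibration is good to about 2 mm. A picture is of the moment at which its call begins. get_calibration takes no time and is no camera call.
- r.sign_off(): hands the job in; it is judged then, once.
The state is a dict: "t": time; "q": joint angles; "qvel": joint speeds; "joint_efforts": joint torques, N m; "tcp_pos": TCP position; "orientation": TCP orientation; "ft_force": force on the tool from outside, world axes, zero at the start; "moment": the same for the moment, N m; "finger_gap": finger opening in m; "finger_force": force on a finger pad.
Only numpy, scipy, OpenCV 4.12 (cv2) and the standard library are available. Lean on these libraries where they do the work, as an engineer would, in place of code of your own. Each camera call takes 0.05 s, during which the arm holds its last target. There are 200 camera calls.

## Working session

There is one attempt and no reset: what is moved stays moved. The work goes in short steps, Python scripts to look and compute and a shell command to move; the robot and the scene stay as the last step left them, time stands still between calls to the robot, and variables do not carry over. Pictures are saved under pics/ and viewed, at most 14 in all, crops included, and the job is handed in when it is done.

```bash
mkdir -p pics; python3 - <<'E'
from station import r
import cv2,json
s=r.observe();print({k:s[k] for k in('t','tcp_pos','orientation','finger_gap','ft_force')})
for n in('top','scene'):
    cv2.imwrite(f'pics/{n}0.png',cv2.resize(r.grab_frame(n)[:,:,::-1],(800,600),interpolation=cv2.INTER_CUBIC)); print(n,r.get_calibration(n))
E
```

```text
{'t': 0.0, 'tcp_pos': array([0.1954125 , 0.61900778, 0.25488108]), 'orientation': array([-0.47823345, -3.10471524,  0.00408307]), 'finger_gap': 0.08575818733791062, 'ft_force': array([-0.40120533, -0.78756061, -0.89642181])}
top {'vfov': 53.72475643881933, 'cx': 281.7412166757061, 'cy': 209.99217546991684, 'camera_from_world': array([[-0.01256898, -0.9998966 ,  0.00698654,  0.06880766],
       [ 0.98266043, -0.01105908,  0.18508422, -0.42237361],
       [-0.18498781,  0.00919172,  0.98269783, -1.00720972],
       [ 0.        ,  0.        ,  0.        ,  1.        ]])}
scene {'vfov': 56.82525712949274, 'cx': 276.4229927865874, 'cy': 207.60221648268654, 'camera_from_world': array([[-0.29028584,  0.95693651, -0.00257854,  0.04184203],
       [-0.7950187 , -0.23966672,  0.55722987,  0.31951993],
       [ 0.53261561,  0.16380593,  0.83035428, -1.33868535],
       [ 0.        ,  0.        ,  0.        ,  1.        ]])}
```

View pics/top0.png

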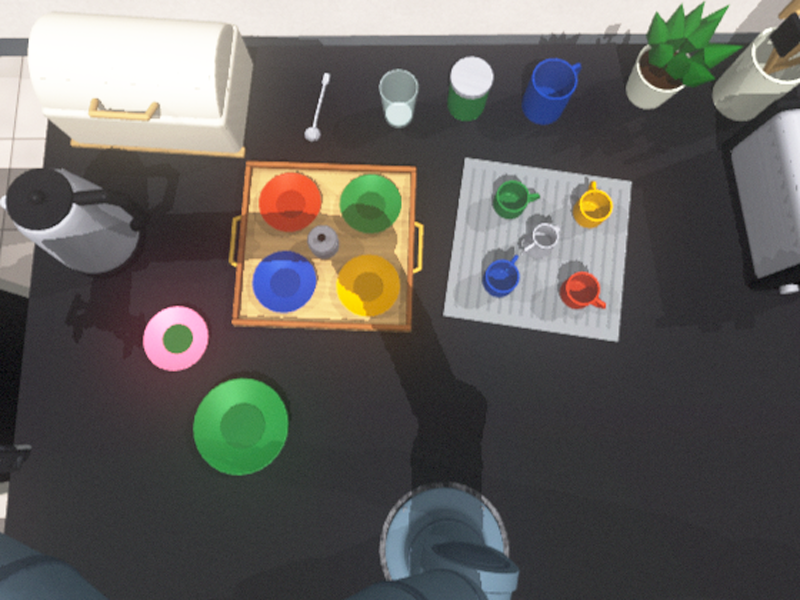

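View pics/scene0.png

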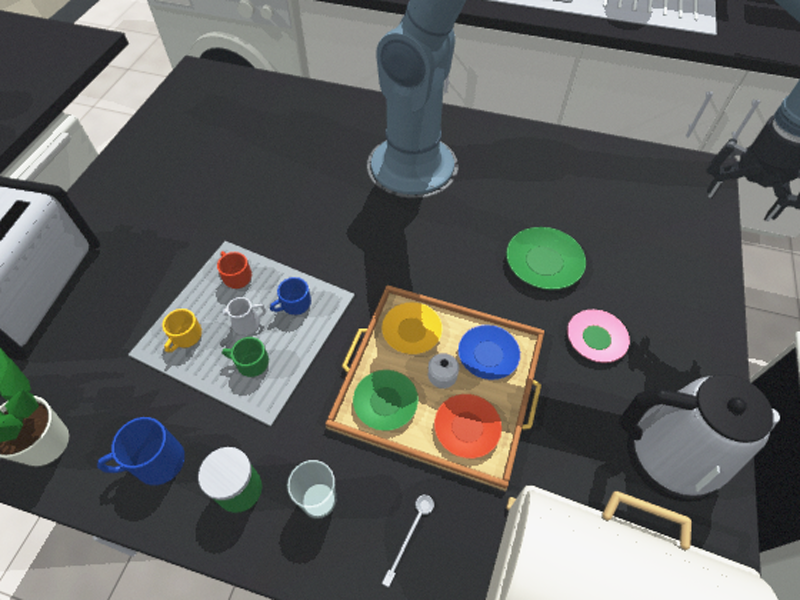

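The top view shows three green saucer candidates, in 800x600 pixels:
- (370,203): plain green, on the tray.
- (241,425): plain green, clearly larger, on the worktop.
- (176,338): pink with a green centre, so it is to be left.

The smaller non-pink one, on the tray at (370,203), is the one meant. The cups are on the mat: green (512,198), mustard (595,207), blue (501,278) and terracotta (582,290). Next I'll measure and confirm with a crop.

```bash
cat > h.py <<'E'
from station import r
import numpy as np,cv2
from scipy.optimize import least_squares
HUE={'terracotta':[(0,9),(172,180)],'blue':[(105,128)],'mustard':[(16,30)],'green':[(45,85)]}
class Cam:
    def __init__(s,n):
        c=r.get_calibration(n);s.M=np.array(c['camera_from_world']);s.f=210/np.tan(np.radians(c['vfov']/2));s.c=np.array([c['cx'],c['cy']])
        s.R=s.M[:3,:3];s.C=-s.R.T@s.M[:3,3];s.im=r.grab_frame(n);s.hsv=cv2.cvtColor(s.im,cv2.COLOR_RGB2HSV)
    def px(s,P):
        p=np.atleast_2d(P)@s.R.T+s.M[:3,3];return s.c+s.f*np.c_[p[:,0],-p[:,1]]/-p[:,2:]
    def ray(s,uv,z):
        uv=(np.atleast_2d(uv)-s.c)/s.f;d=np.c_[uv[:,0],-uv[:,1],-np.ones(len(uv))]@s.R
        return (s.C+d*((z-s.C[2])/d[:,2])[:,None])[:,:2]
    def mask(s,col,smin=110):
        m=sum(cv2.inRange(s.hsv,(a,smin,40),(b,255,255)) for a,b in HUE[col]);return m
    def blobs(s,col,z,xr,yr,amin=60):
        out=[]
        for c in cv2.findContours(s.mask(col),cv2.RETR_EXTERNAL,cv2.CHAIN_APPROX_NONE)[0]:
            if cv2.contourArea(c)<amin: continue
            p=s.ray(c[:,0].astype(float),z);m=p.mean(0)
            if xr[0]<m[0]<xr[1] and yr[0]<m[1]<yr[1]: out.append((c,p))
        return sorted(out,key=lambda o:-cv2.contourArea(o[0]))
def circ(p,R=None,w=.002):
    x0=[*p.mean(0)]+([] if R else [.05])
    return least_squares(lambda v:np.hypot(*(p-v[:2]).T)-(R or v[2]),x0,loss='soft_l1',f_scale=w).x
def cup(cam,c,p,zu):  # p: contour cast onto rim plane zu+.055
    v=circ(p,.03)
    for _ in range(6):  # keep the rim's far arc, away from the camera, without the handle
        d=p-v;rad=np.hypot(*d.T);out=(v-cam.C[:2]);out/=np.hypot(*out)
        k=(d@out>0.1*rad)&(abs(rad-.03)<.006)
        v=circ(p[k],.03)
    res=np.std(np.hypot(*(p[k]-v).T))
    a=np.linspace(0,2*np.pi,60);ring=lambda R,z:np.c_[v[0]+R*np.cos(a),v[1]+R*np.sin(a),0*a+z]
    hull=cv2.convexHull(cam.px(np.r_[ring(.0315,zu+.055),ring(.0315,zu+.013),ring(.023,zu)]).astype(np.float32)).astype(int)
    m=np.zeros(cam.im.shape[:2],np.uint8);cv2.drawContours(m,[c],-1,255,-1);cv2.fillConvexPoly(m,hull,0)
    n,l,st,ce=cv2.connectedComponentsWithStats(m);i=1+np.argmax(st[1:,4]) if n>1 else 0
    hd=cam.ray(ce[i],zu+.03)[0]-v
    return v,res,k.sum(),np.degrees(np.arctan2(hd[1],hd[0])),np.hypot(*hd),st[i,4]
E
python3 - <<'E'
from h import *
for n in('top','scene'):
    cam=Cam(n);print(n,cam.C.round(3))
    for col in HUE:
        for c,p in cam.blobs(col,.024,(.2,.75),(-.02,.6),150):
            print(' saucer',col,circ(p).round(4),'px',c[:,0].mean(0).round())
        b=cam.blobs(col,.061,(.38,.75),(-.45,-.03))
        for c,p in b[:2]:
            v,res,k,ang,hr,np_=cup(cam,c,p,.006);print(' cup',col,v.round(4),'res %.4f n %d handle %.1f r %.3f px %d'%(res,k,ang,hr,np_))
    if n=='top': cv2.imwrite('pics/crop.png',cv2.resize(cam.im[105:340,90:300,::-1],None,fx=2.5,fy=2.5,interpolation=cv2.INTER_CUBIC))
E
```

```text
top [0.23  0.073 1.067]
 saucer terracotta [0.6139 0.2705 0.0561] px [202. 141.]
 cup terracotta [ 0.4365 -0.2479] res 0.0010 n 30 handle -121.3 r 0.043 px 41
 saucer blue [0.4634 0.2772 0.0544] px [198. 197.]
 cup blue [ 0.4595 -0.1089] res 0.0015 n 33 handle -37.7 r 0.048 px 15
 saucer mustard [0.5436 0.1986 0.1545] px [221. 183.]
 cup mustard [ 0.5892 -0.282 ] res 0.0016 n 28 handle -7.8 r 0.049 px 16
 saucer green [0.2097 0.3454 0.0807] px [168. 298.]
 saucer green [0.6096 0.1212 0.055 ] px [259. 142.]
 saucer green [0.3622 0.462  0.0218] px [124. 237.]
 cup green [ 0.6041 -0.1353] res 0.0015 n 31 handle -76.8 r 0.046 px 22
scene [0.979 0.256 0.934]
 saucer terracotta [0.6121 0.2713 0.0562] px [327. 298.]
 cup terracotta [ 0.4385 -0.2472] res 0.0017 n 26 handle -128.8 r 0.061 px 4
 saucer blue [0.4617 0.2778 0.0553] px [342. 246.]
 cup blue [ 0.4614 -0.1079] res 0.0010 n 26 handle -44.3 r 0.042 px 43
 saucer mustard [0.4529 0.1265 0.0575] px [288. 229.]
 cup mustard [ 0.5883 -0.281 ] res 0.0010 n 28 handle -9.1 r 0.042 px 44
 saucer green [0.2091 0.3463 0.0797] px [382. 180.]
 saucer green [0.6081 0.1223 0.0548] px [269. 280.]
 saucer green [0.375  0.4651 0.023 ] px [417. 236.]
 cup green [ 0.6089 -0.1341] res 0.0015 n 29 handle -90.6 r 0.049 px 21
```

View pics/crop.png

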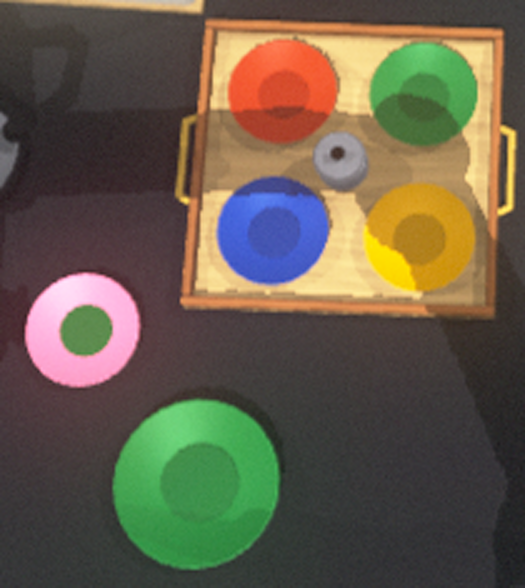

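The crop confirms it: the tray's green saucer at (423,93) is plain green with a radius of about 55 mm. The plain one at (200,483) measures 81 mm, and the one at (83,330) is pink. Saucer radii and spacing fit the given sizes in both views. I'm moving to the terracotta cup now, with the closing line at about -32°.

```bash
python3 -m inch '[[0.085,[0.03,-0.045,0],[0,0,-10.4]],[0.085,[0.03,-0.045,0],[0,0,-10.4]],[0.085,[0.03,-0.045,0],[0,0,-10.4]],[0.085,[0.03,-0.045,0],[0,0,-10.4]],[0.085,[0.02,-0.05,0],[0,0,-10.4]],[0.085,[0.02,-0.05,0],[0,0,-10.4]],[0.085,[0.02,-0.05,0],[0,0,-10.4]],[0.085,[0.02,-0.05,0],[0,0,-10.4]],[0.085,[0.02,-0.05,0],[0,0,-10.4]],[0.085,[0.02,-0.05,0],[0,0,-10.4]],[0.085,[0.02,-0.05,0],[0,0,0]],[0.085,[0.02,-0.05,0],[0,0,0]]]' 30
python3 -m inch '[[0.085,[-0.006,-0.048,0],[0,0,0]],[0.085,[-0.006,-0.048,0],[0,0,0]],[0.085,[-0.006,-0.048,0],[0,0,0]],[0.085,[-0.006,-0.048,0],[0,0,0]],[0.085,[-0.006,-0.048,0],[0,0,0]],[0.085,[-0.006,-0.046,0],[0,0,0]],[0.085,[0,0,0],[0,0,0]],[0.085,[0,0,0],[0,0,0]]]'
cat > st.py <<'E'
import sys,numpy as np
from station import r
from scipy.spatial.transform import Rotation as Ro
s=r.observe();R=Ro.from_rotvec(s['orientation']).as_matrix()
y=R[:,1];a=np.degrees(np.arctan2(y[1],y[0]));p=s['tcp_pos'];tilt=np.degrees(np.arccos(-R[2,2]))
print('t %.2f'%s['t'],'tcp',p.round(4),'close %.1f'%((a+90)%180-90),'toolz',R[:,2].round(4),'tilt %.2f'%tilt,'gap %.4f'%s['finger_gap'],'ft',np.round(s['ft_force'],1),'q7 %.2f'%s['q'][6])
if len(sys.argv)>3:
    g=[float(v) for v in sys.argv[1:4]];print('shift needed',(np.array(g)-p).round(4))
if len(sys.argv)>4: print('turn',((float(sys.argv[4])-a+90)%180-90).round(1))
E
python3 st.py 0.4375 -0.2475 0.049 -32
```

```text
t: 1.7
tcp_pos: [0.476, 0.0383, 0.2564]
orientation: [-2.741, -1.535, -0.002]
ft_force: [0.6, 0.3, 0.5]
finger_gap: 0.085
finger_force: 0.0
t: 2.7
tcp_pos: [0.4397, -0.2455, 0.256]
orientation: [-2.74, -1.534, -0.0]
ft_force: [-0.9, 0.5, 0.6]
finger_gap: 0.0851
finger_force: 0.0
t 2.70 tcp [ 0.4397 -0.2455  0.256 ] close -31.5 toolz [-4.e-04  9.e-04 -1.e+00] tilt 0.06 gap 0.0851 ft [-0.9  0.5  0.6] q7 0.01
shift needed [-0.0022 -0.002  -0.207 ]
turn -0.5
```

```bash
python3 -m inch '[[0.085,[-0.002,-0.002,-0.05],[0,0,0]],[0.085,[0,0,-0.05],[0,0,0]],[0.085,[0,0,-0.05],[0,0,0]],[0.085,[0,0,-0.03],[0,0,0]],[0.085,[0,0,-0.02],[0,0,0]],[0.085,[0,0,-0.007],[0,0,0]],[0.085,[0,0,0],[0,0,0]],[0.05,[0,0,0],[0,0,0]],[0.05,[0,0,0],[0,0,0]],[0.05,[0,0,0],[0,0,0]],[0.05,[0,0,0],[0,0,0]],[0.05,[0,0,0],[0,0,0]]]' 30; python3 st.py 0.613 0.271 0.2
```

```text
t: 4.2
tcp_pos: [0.4384, -0.2482, 0.0505]
orientation: [2.741, 1.535, 0.003]
ft_force: [-1.4, 1.6, 6.3]
finger_gap: 0.0588
finger_force: 32.3
t 4.20 tcp [ 0.4384 -0.2482  0.0505] close -31.5 toolz [ 1.7e-03  8.0e-04 -1.0e+00] tilt 0.11 gap 0.0588 ft [-1.4  1.6  6.3] q7 0.35
shift needed [0.1746 0.5192 0.1495]
```

```bash
python3 -m inch '[[0.05,[0,0,0.02],[0,0,0]],[0.05,[0,0,0.04],[0,0,0]],[0.05,[0,0,0.05],[0,0,0]],[0.05,[0.005,0.015,0.02],[0,0,0]],[0.05,[0.012,0.035,0],[0,0,0]],[0.05,[0.017,0.05,0],[0,0,0]],[0.05,[0.017,0.05,0],[0,0,0]],[0.05,[0.017,0.05,0],[0,0,0]],[0.05,[0.017,0.05,0],[0,0,0]],[0.05,[0.017,0.05,0],[0,0,0]],[0.05,[0.017,0.05,0],[0,0,0]],[0.05,[0.017,0.05,0],[0,0,0]]]' && python3 -m inch '[[0.05,[0.017,0.05,0],[0,0,0]],[0.05,[0.015,0.045,0],[0,0,0]],[0.05,[0.007,0.024,0],[0,0,0]],[0.05,[0,0,0],[0,0,0]],[0.05,[0,0,0],[0,0,0]]]'; python3 st.py 0.613 0.271 0.06
python3 - <<'E'
from h import *
c=Cam('scene');cv2.imwrite('pics/carry.png',cv2.resize(c.im[:,:,::-1],(800,600)))
E
```

```text
t: 5.7
tcp_pos: [0.5738, 0.1534, 0.1792]
orientation: [-2.741, -1.534, -0.0]
ft_force: [1.3, -0.1, -0.8]
finger_gap: 0.0584
finger_force: 33.4
t: 6.32
tcp_pos: [0.6124, 0.2683, 0.179]
orientation: [2.742, 1.531, -0.003]
ft_force: [0.6, -2.0, -0.9]
finger_gap: 0.0581
finger_force: 33.4
t 6.33 tcp [0.6124 0.2683 0.179 ] close -31.6 toolz [-8.e-04 -2.e-03 -1.e+00] tilt 0.12 gap 0.0581 ft [ 0.6 -2.  -0.9] q7 -0.71
shift needed [ 0.0006  0.0027 -0.119 ]
```

View pics/carry.png

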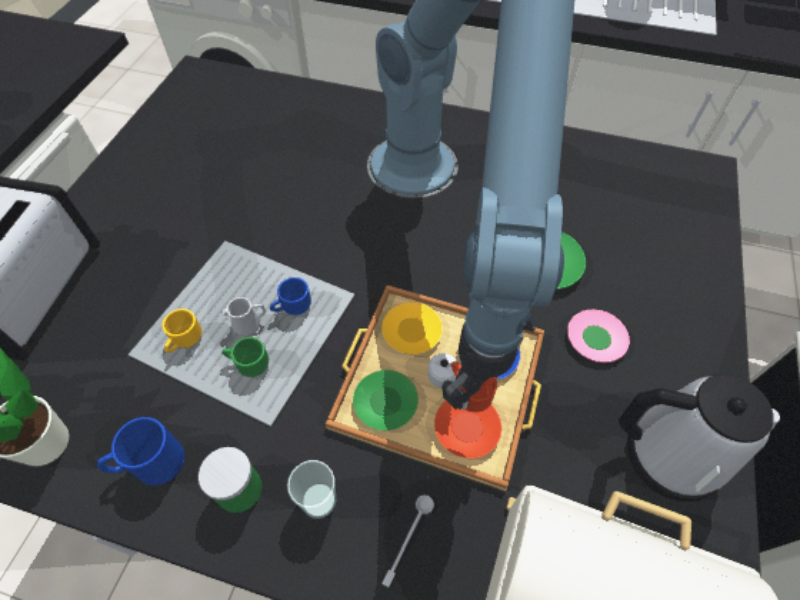

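The terracotta cup is held upright above its saucer at about (480,395). Lowering it now.

```bash
python3 -m inch '[[0.05,[0.001,0.003,-0.04],[0,0,0]],[0.05,[0,0,-0.04],[0,0,0]],[0.05,[0,0,-0.02],[0,0,0]],[0.05,[0,0,-0.01],[0,0,0]],[0.05,[0,0,-0.005],[0,0,0]],[0.05,[0,0,-0.003],[0,0,0]],[0.05,[0,0,0],[0,0,0]],[0.05,[0,0,0],[0,0,0]]]'; python3 st.py 0.613 0.271 0.0585
```

```text
t: 7.38
tcp_pos: [0.6142, 0.2741, 0.0621]
orientation: [-2.741, -1.535, -0.002]
ft_force: [-0.0, -0.7, -2.2]
finger_gap: 0.0583
finger_force: 33.4
t 7.38 tcp [0.6142 0.2741 0.0621] close -31.5 toolz [ 1.2e-03  7.0e-04 -1.0e+00] tilt 0.08 gap 0.0583 ft [-0.  -0.7 -2.2] q7 -0.65
shift needed [-0.0012 -0.0031 -0.0036]
```

```bash
python3 -m inch '[[0.05,[-0.001,-0.003,0],[0,0,0]],[0.05,[0,0,-0.002],[0,0,0]],[0.05,[0,0,-0.002],[0,0,0]],[0.05,[0,0,0],[0,0,0]]]'; python3 st.py 0.613 0.271 0.0585
```

```text
t: 7.88
tcp_pos: [0.6128, 0.2705, 0.0586]
orientation: [-2.741, -1.534, 0.001]
ft_force: [-2.8, -1.3, 5.6]
finger_gap: 0.0589
finger_force: 34.0
t 7.88 tcp [0.6128 0.2705 0.0586] close -31.5 toolz [-7.e-04  3.e-04 -1.e+00] tilt 0.04 gap 0.0589 ft [-2.8 -1.3  5.6] q7 -0.65
shift needed [ 0.0002  0.0005 -0.0001]
```

```bash
python3 -m inch '[[0.07,[0,0,0],[0,0,0]],[0.085,[0,0,0],[0,0,0]],[0.085,[0,0,0],[0,0,0]],[0.085,[0,0,0],[0,0,0]],[0.085,[0,0,0.01],[0,0,0]],[0.085,[0,0,0.03],[0,0,0]],[0.085,[0,0,0.04],[0,0,0]],[0.085,[0,0,0.04],[0,0,0]],[0.085,[-0.019,-0.047,0],[0,0,10]],[0.085,[-0.019,-0.047,0],[0,0,10]],[0.085,[-0.019,-0.047,0],[0,0,10]],[0.085,[-0.019,-0.047,0],[0,0,10]]]' && python3 -m inch '[[0.085,[-0.019,-0.048,0],[0,0,10]],[0.085,[-0.019,-0.048,0],[0,0,10]],[0.085,[-0.019,-0.048,0],[0,0,10]],[0.085,[-0.019,-0.048,0],[0,0,9.5]],[0.085,[0,0,0],[0,0,0]],[0.085,[0,0,0],[0,0,0]]]'; python3 st.py 0.4605 -0.1085 0.049 48
python3 - <<'E'
from h import *
c=Cam('scene')
b=c.blobs('terracotta',.069,(.5,.7),(.15,.4))
cv2.imwrite('pics/p1.png',cv2.resize(c.im[170:380,190:470,::-1],(800,600)))
E
```

```text
t: 9.38
tcp_pos: [0.5364, 0.081, 0.1782]
orientation: [2.044, 2.384, 0.002]
ft_force: [-0.0, 0.5, 0.5]
finger_gap: 0.0851
finger_force: 0.0
t: 10.12
tcp_pos: [0.4611, -0.1091, 0.1778]
orientation: [1.129, 2.931, 0.002]
ft_force: [-0.3, 0.5, 0.2]
finger_gap: 0.0849
finger_force: 0.0
t 10.12 tcp [ 0.4611 -0.1091  0.1778] close 47.9 toolz [ 1.4e-03  8.0e-04 -1.0e+00] tilt 0.09 gap 0.0849 ft [-0.3  0.5  0.2] q7 1.11
shift needed [-0.0006  0.0006 -0.1288]
turn 0.1
```

View pics/p1.png

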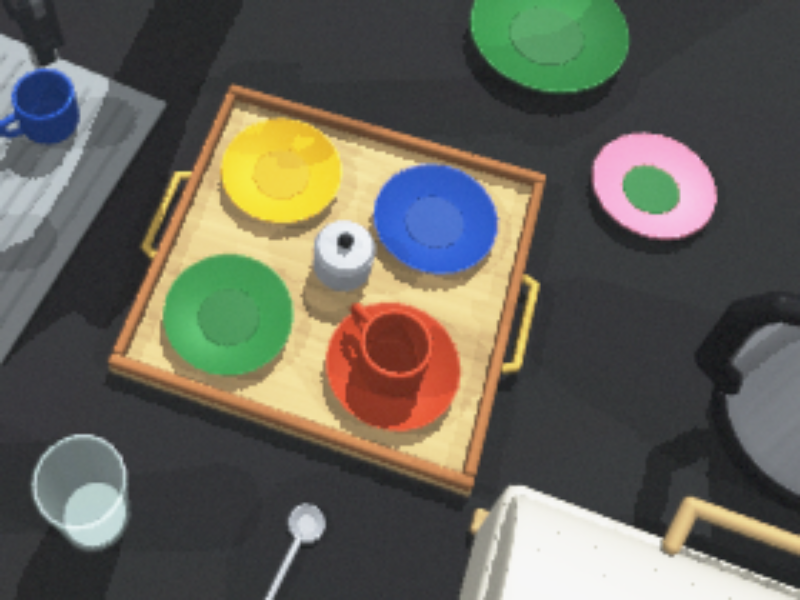

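The terracotta cup stands on its saucer: rim at crop (396,340), saucer at (393,368), an offset that fits its height. I'll check it in numbers at the end. Now the blue cup.

```bash
python3 -m inch '[[0.085,[-0.001,0.001,-0.04],[0,0,0]],[0.085,[0,0,-0.05],[0,0,0]],[0.085,[0,0,-0.03],[0,0,0]],[0.085,[0,0,-0.008],[0,0,0]],[0.085,[0,0,0],[0,0,0]],[0.085,[0,0,0],[0,0,0]],[0.05,[0,0,0],[0,0,0]],[0.05,[0,0,0],[0,0,0]],[0.05,[0,0,0],[0,0,0]],[0.05,[0,0,0],[0,0,0]],[0.05,[0,0,0],[0,0,0]]]' 30; python3 st.py 0.4625 0.2775 0.2
```

```text
t: 11.55
tcp_pos: [0.4606, -0.1082, 0.0505]
orientation: [1.126, 2.931, 0.002]
ft_force: [-0.6, -0.4, 6.4]
finger_gap: 0.0587
finger_force: 31.5
t 11.55 tcp [ 0.4606 -0.1082  0.0505] close 48.0 toolz [ 1.9e-03  7.0e-04 -1.0e+00] tilt 0.11 gap 0.0587 ft [-0.6 -0.4  6.4] q7 1.31
shift needed [0.0019 0.3857 0.1495]
```

```bash
python3 -m inch '[[0.05,[0,0,0.02],[0,0,0]],[0.05,[0,0,0.04],[0,0,0]],[0.05,[0,0,0.05],[0,0,0]],[0.05,[0,0.02,0.02],[0,0,0]],[0.05,[0,0.04,0],[0,0,0]],[0.05,[0,0.05,0],[0,0,0]],[0.05,[0,0.05,0],[0,0,0]],[0.05,[0,0.05,0],[0,0,0]],[0.05,[0,0.05,0],[0,0,0]],[0.05,[0,0.05,0],[0,0,0]],[0.05,[0,0.045,0],[0,0,0]],[0.05,[0.002,0.031,0],[0,0,0]]]' && python3 -m inch '[[0.05,[0,0,0],[0,0,0]],[0.05,[0,0,-0.04],[0,0,0]],[0.05,[0,0,-0.04],[0,0,0]],[0.05,[0,0,-0.02],[0,0,0]],[0.05,[0,0,-0.01],[0,0,0]],[0.05,[0,0,-0.005],[0,0,0]],[0.05,[0,0,0],[0,0,0]],[0.05,[0,0,0],[0,0,0]]]'; python3 st.py 0.4625 0.2775 0.0585
```

```text
t: 13.05
tcp_pos: [0.4607, 0.2804, 0.1793]
orientation: [-1.122, -2.934, -0.001]
ft_force: [0.5, -0.3, -1.0]
finger_gap: 0.0586
finger_force: 33.3
t: 14.05
tcp_pos: [0.4624, 0.2783, 0.0653]
orientation: [1.126, 2.932, 0.003]
ft_force: [0.0, 0.4, -1.4]
finger_gap: 0.0589
finger_force: 33.2
t 14.05 tcp [0.4624 0.2783 0.0653] close 48.0 toolz [ 0.0015  0.0013 -1.    ] tilt 0.11 gap 0.0589 ft [ 0.   0.4 -1.4] q7 0.43
shift needed [ 0.0001 -0.0008 -0.0068]
```

```bash
python3 -m inch '[[0.05,[0,-0.001,-0.003],[0,0,0]],[0.05,[0,0,-0.002],[0,0,0]],[0.05,[0,0,-0.002],[0,0,0]],[0.05,[0,0,0],[0,0,0]],[0.05,[0,0,0],[0,0,0]]]'; python3 st.py 0.4625 0.2775 0.0585
```

```text
t: 14.68
tcp_pos: [0.4617, 0.2769, 0.0586]
orientation: [-1.126, -2.932, 0.0]
ft_force: [-2.9, -2.1, 9.0]
finger_gap: 0.0586
finger_force: 34.1
t 14.68 tcp [0.4617 0.2769 0.0586] close 48.0 toolz [-1.1e-03  4.0e-04 -1.0e+00] tilt 0.06 gap 0.0586 ft [-2.9 -2.1  9. ] q7 0.43
shift needed [ 0.0008  0.0006 -0.0001]
```

```bash
python3 -m inch '[[0.07,[0,0,0],[0,0,0]],[0.085,[0,0,0],[0,0,0]],[0.085,[0,0,0],[0,0,0]],[0.085,[0,0,0],[0,0,0]],[0.085,[0,0,0.01],[0,0,0]],[0.085,[0,0,0.03],[0,0,0]],[0.085,[0,0,0.04],[0,0,0]],[0.085,[0,0,0.04],[0,0,0]],[0.085,[0.018,-0.05,0],[0,0,-10.5]],[0.085,[0.018,-0.05,0],[0,0,-10.5]],[0.085,[0.018,-0.05,0],[0,0,-10.5]],[0.085,[0.018,-0.051,0],[0,0,-10.5]]]' && python3 -m inch '[[0.085,[0.018,-0.053,0],[0,0,0]],[0.085,[0.018,-0.053,0],[0,0,0]],[0.085,[0.018,-0.053,0],[0,0,0]],[0.085,[0.018,-0.051,0],[0,0,0]],[0.085,[0,0,0],[0,0,0]],[0.085,[0,0,0],[0,0,0]]]'; python3 st.py 0.6065 -0.1345 0.049 6
python3 - <<'E'
from h import *
c=Cam('scene');print(c.px([[.6065,-.1345,.061],[.66,-.128,.05],[.555,-.14,.05]]).round())
# jug rim by hand pixel from first view: scene (243,302)/800*560
print('jug', c.ray([[242*.7,304*.7]],.068))
cv2.imwrite('pics/p2.png',cv2.resize(c.im[150:360,80:360,::-1],(800,600)))
E
```

```text
t: 16.18
tcp_pos: [0.5343, 0.0745, 0.1782]
orientation: [2.109, 2.328, 0.003]
ft_force: [0.8, 0.6, -0.4]
finger_gap: 0.0852
finger_force: 0.0
t: 16.92
tcp_pos: [0.6055, -0.1339, 0.1774]
orientation: [-2.103, -2.333, -0.001]
ft_force: [-0.1, 0.7, -0.9]
finger_gap: 0.0852
finger_force: 0.0
t 16.93 tcp [ 0.6055 -0.1339  0.1774] close 5.9 toolz [-2.e-04  9.e-04 -1.e+00] tilt 0.05 gap 0.0852 ft [-0.1  0.7 -0.9] q7 0.54
shift needed [ 0.001  -0.0006 -0.1284]
turn 0.1
[[173. 246.]
 [167. 266.]
 [180. 230.]]
jug [[ 0.52217014 -0.18307462]]
```

View pics/p2.png

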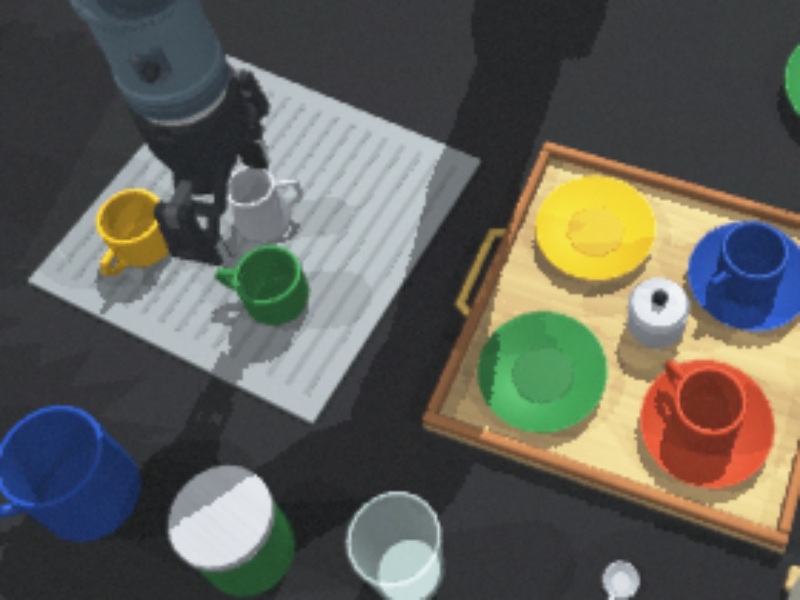

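Blue stands on its saucer (rim at crop (755,250)). Green is free at (272,285) and the jug at (258,205) clears the near finger by about 14 mm. Going down with a narrower opening.

```bash
python3 -m inch '[[0.078,[0.001,-0.001,-0.04],[0,0,0]],[0.078,[0,0,-0.05],[0,0,0]],[0.078,[0,0,-0.03],[0,0,0]],[0.078,[0,0,-0.008],[0,0,0]],[0.078,[0,0,0],[0,0,0]],[0.078,[0,0,0],[0,0,0]],[0.05,[0,0,0],[0,0,0]],[0.05,[0,0,0],[0,0,0]],[0.05,[0,0,0],[0,0,0]],[0.05,[0,0,0],[0,0,0]],[0.05,[0,0,0],[0,0,0]]]' 30; python3 st.py 0.609 0.122 0.2
```

```text
t: 18.35
tcp_pos: [0.6079, -0.1355, 0.0509]
orientation: [2.102, 2.333, 0.003]
ft_force: [-1.5, 0.8, 7.1]
finger_gap: 0.0578
finger_force: 33.7
t 18.35 tcp [ 0.6079 -0.1355  0.0509] close 6.0 toolz [ 2.5e-03  1.0e-04 -1.0e+00] tilt 0.14 gap 0.0578 ft [-1.5  0.8  7.1] q7 0.63
shift needed [0.0011 0.2575 0.1491]
```

```bash
python3 -m inch '[[0.05,[0,0,0.02],[0,0,0]],[0.05,[0,0,0.04],[0,0,0]],[0.05,[0,0,0.05],[0,0,0]],[0.05,[0,0.015,0.02],[0,0,0]],[0.05,[0,0.035,0],[0,0,0]],[0.05,[0,0.05,0],[0,0,0]],[0.05,[0,0.05,0],[0,0,0]],[0.05,[0,0.05,0],[0,0,0]],[0.05,[0,0.036,0],[0,0,0]],[0.05,[0.001,0.021,0],[0,0,0]],[0.05,[0,0,0],[0,0,0]]]' && python3 -m inch '[[0.05,[0,0,0],[0,0,0]],[0.05,[0,0,-0.04],[0,0,0]],[0.05,[0,0,-0.04],[0,0,0]],[0.05,[0,0,-0.02],[0,0,0]],[0.05,[0,0,-0.01],[0,0,0]],[0.05,[0,0,-0.005],[0,0,0]],[0.05,[0,0,0],[0,0,0]],[0.05,[0,0,0],[0,0,0]]]'; python3 st.py 0.609 0.122 0.0588
```

```text
t: 19.73
tcp_pos: [0.6076, 0.1236, 0.1794]
orientation: [-2.099, -2.338, -0.001]
ft_force: [0.4, -1.0, -0.8]
finger_gap: 0.0584
finger_force: 33.1
t: 20.72
tcp_pos: [0.6086, 0.1221, 0.0654]
orientation: [2.102, 2.334, 0.003]
ft_force: [-0.2, 0.3, -1.5]
finger_gap: 0.0577
finger_force: 33.0
t 20.73 tcp [0.6086 0.1221 0.0654] close 6.0 toolz [ 2.e-03  7.e-04 -1.e+00] tilt 0.12 gap 0.0577 ft [-0.2  0.3 -1.5] q7 0.18
shift needed [ 0.0004 -0.0001 -0.0066]
```

```bash
python3 -m inch '[[0.05,[0,0,-0.003],[0,0,0]],[0.05,[0,0,-0.002],[0,0,0]],[0.05,[0,0,-0.002],[0,0,0]],[0.05,[0,0,0],[0,0,0]],[0.05,[0,0,0],[0,0,0]]]'; python3 st.py 0.609 0.122 0.0588
```

```text
t: 21.35
tcp_pos: [0.6078, 0.122, 0.0589]
orientation: [-2.102, -2.333, -0.001]
ft_force: [-3.3, 0.1, 8.0]
finger_gap: 0.0577
finger_force: 34.1
t 21.35 tcp [0.6078 0.122  0.0589] close 6.0 toolz [-8.0e-04  1.2e-03 -1.0e+00] tilt 0.08 gap 0.0577 ft [-3.3  0.1  8. ] q7 0.18
shift needed [ 0.0012  0.     -0.0001]
```

```bash
python3 -m inch '[[0.07,[0,0,0],[0,0,0]],[0.085,[0,0,0],[0,0,0]],[0.085,[0,0,0],[0,0,0]],[0.085,[0,0,0],[0,0,0]],[0.085,[0,0,0.01],[0,0,0]],[0.085,[0,0,0.03],[0,0,0]],[0.085,[0,0,0.04],[0,0,0]],[0.085,[0,0,0.04],[0,0,0]],[0.085,[-0.002,-0.05,0],[0,0,9.4]],[0.085,[-0.002,-0.05,0],[0,0,9.4]],[0.085,[-0.002,-0.05,0],[0,0,9.4]],[0.085,[-0.002,-0.051,0],[0,0,9.4]]]' && python3 -m inch '[[0.085,[-0.003,-0.051,0],[0,0,9.4]],[0.085,[-0.003,-0.051,0],[0,0,9.4]],[0.085,[-0.003,-0.051,0],[0,0,9.4]],[0.085,[-0.003,-0.05,0],[0,0,9.2]],[0.085,[0,0,0],[0,0,0]],[0.085,[0,0,0],[0,0,0]]]'; python3 st.py 0.589 -0.2815 0.049 81
python3 - <<'E'
from h import *
c=Cam('scene')
cv2.imwrite('pics/p3.png',cv2.resize(c.im[150:360,80:360,::-1],(800,600)))
E
```

```text
t: 22.85
tcp_pos: [0.5997, -0.0807, 0.1782]
orientation: [1.23, 2.89, 0.001]
ft_force: [0.2, 0.4, -0.2]
finger_gap: 0.0851
finger_force: 0.0
t: 23.6
tcp_pos: [0.5876, -0.2822, 0.1776]
orientation: [0.25, 3.131, 0.001]
ft_force: [1.4, 0.9, 0.9]
finger_gap: 0.0849
finger_force: 0.0
t 23.60 tcp [ 0.5876 -0.2822  0.1776] close 80.9 toolz [ 4.e-04  6.e-04 -1.e+00] tilt 0.04 gap 0.0849 ft [1.4 0.9 0.9] q7 1.99
shift needed [ 0.0014  0.0007 -0.1286]
turn 0.1
```

View pics/p3.png

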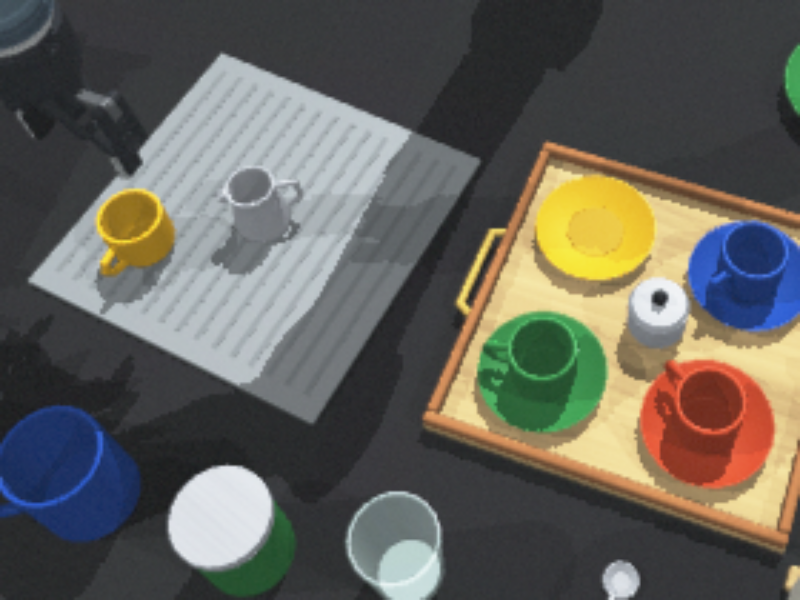

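Green stands on its saucer (rim at crop (542,347)). The mustard cup is undisturbed at (137,228), and so is the jug. Grasping mustard now.

```bash
python3 -m inch '[[0.082,[0.001,0.001,-0.04],[0,0,0]],[0.082,[0,0,-0.05],[0,0,0]],[0.082,[0,0,-0.03],[0,0,0]],[0.082,[0,0,-0.008],[0,0,0]],[0.082,[0,0,0],[0,0,0]],[0.082,[0,0,0],[0,0,0]],[0.05,[0,0,0],[0,0,0]],[0.05,[0,0,0],[0,0,0]],[0.05,[0,0,0],[0,0,0]],[0.05,[0,0,0],[0,0,0]],[0.05,[0,0,0],[0,0,0]]]' 30; python3 st.py 0.454 0.126 0.2
python3 - <<'E'
from h import *
for n in('scene','top'):
    c=Cam(n)
    for k,p in c.blobs('mustard',.024,(.4,.52),(.07,.18),150)[:2]: print(n,circ(p).round(4),cv2.contourArea(k))
E
```

```text
t: 25.02
tcp_pos: [0.5899, -0.2818, 0.0511]
orientation: [0.247, 3.129, -0.001]
ft_force: [-0.6, -0.3, 6.8]
finger_gap: 0.0588
finger_force: 33.0
t 25.02 tcp [ 0.5899 -0.2818  0.0511] close 81.0 toolz [ 2.8e-03 -8.0e-04 -1.0e+00] tilt 0.17 gap 0.0588 ft [-0.6 -0.3  6.8] q7 2.04
shift needed [-0.1359  0.4078  0.1489]
scene [0.4538 0.1268 0.058 ] 1229.0
```

```bash
python3 -m inch '[[0.05,[0,0,0.02],[0,0,0]],[0.05,[0,0,0.04],[0,0,0]],[0.05,[0,0,0.05],[0,0,0]],[0.05,[-0.006,0.019,0.02],[0,0,0]],[0.05,[-0.013,0.038,0],[0,0,0]],[0.05,[-0.016,0.047,0],[0,0,0]],[0.05,[-0.016,0.047,0],[0,0,0]],[0.05,[-0.016,0.047,0],[0,0,0]],[0.05,[-0.016,0.047,0],[0,0,0]],[0.05,[-0.016,0.047,0],[0,0,0]],[0.05,[-0.016,0.047,0],[0,0,0]],[0.05,[-0.013,0.04,0],[0,0,0]]]' && python3 -m inch '[[0.05,[-0.008,0.029,0],[0,0,0]],[0.05,[0,0,0],[0,0,0]],[0.05,[0,0,-0.04],[0,0,0]],[0.05,[0,0,-0.04],[0,0,0]],[0.05,[0,0,-0.02],[0,0,0]],[0.05,[0,0,-0.01],[0,0,0]],[0.05,[0,0,-0.005],[0,0,0]],[0.05,[0,0,0],[0,0,0]],[0.05,[0,0,0],[0,0,0]]]'; python3 st.py 0.454 0.1265 0.059
```

```text
t: 26.62
tcp_pos: [0.4596, 0.0994, 0.1799]
orientation: [0.246, 3.132, 0.001]
ft_force: [-0.2, 0.3, -1.5]
finger_gap: 0.0589
finger_force: 32.8
t: 27.75
tcp_pos: [0.4535, 0.1271, 0.0651]
orientation: [0.247, 3.13, 0.001]
ft_force: [-0.6, 0.3, -1.4]
finger_gap: 0.0588
finger_force: 32.9
t 27.75 tcp [0.4535 0.1271 0.0651] close 81.0 toolz [ 1.8e-03  8.0e-04 -1.0e+00] tilt 0.11 gap 0.0588 ft [-0.6  0.3 -1.4] q7 1.17
shift needed [ 0.0005 -0.0006 -0.0061]
```

```bash
python3 -m inch '[[0.05,[0,0,-0.003],[0,0,0]],[0.05,[0,0,-0.002],[0,0,0]],[0.05,[0,0,-0.0015],[0,0,0]],[0.05,[0,0,0],[0,0,0]],[0.05,[0,0,0],[0,0,0]]]'; python3 st.py 0.454 0.1265 0.059
```

```text
t: 28.38
tcp_pos: [0.4527, 0.127, 0.059]
orientation: [-0.247, -3.131, -0.001]
ft_force: [-4.1, -1.0, 10.5]
finger_gap: 0.0587
finger_force: 33.9
t 28.38 tcp [0.4527 0.127  0.059 ] close 81.0 toolz [-9.e-04  5.e-04 -1.e+00] tilt 0.06 gap 0.0587 ft [-4.1 -1.  10.5] q7 1.18
shift needed [ 0.0013 -0.0005 -0.    ]
```

Contact made. Releasing, rising and moving clear towards the empty side (y≈-0.2).

```bash
python3 -m inch '[[0.07,[0,0,0],[0,0,0]],[0.085,[0,0,0],[0,0,0]],[0.085,[0,0,0],[0,0,0]],[0.085,[0,0,0],[0,0,0]],[0.085,[0,0,0.01],[0,0,0]],[0.085,[0,0,0.03],[0,0,0]],[0.085,[0,0,0.04],[0,0,0]],[0.085,[0,0,0.05],[0,0,0]],[0.085,[0,-0.05,0.03],[0,0,0]],[0.085,[0,-0.05,0],[0,0,0]],[0.085,[0,-0.05,0],[0,0,0]],[0.085,[0,-0.05,0],[0,0,0]]]' && python3 -m inch '[[0.085,[0,-0.05,0],[0,0,0]],[0.085,[0,-0.05,0],[0,0,0]],[0.085,[0,-0.04,0],[0,0,0]],[0.085,[0,0,0],[0,0,0]],[0.085,[0,0,0],[0,0,0]]]'
python3 - <<'E'
from h import *
SA={'terracotta':(.613,.271),'blue':(.4625,.2775),'green':(.609,.122),'mustard':(.454,.1265)}
for n in('top','scene'):
    c=Cam(n)
    for col,s in SA.items():
        b=c.blobs(col,.024,(s[0]-.06,s[0]+.06),(s[1]-.06,s[1]+.06),150)
        if b:
            # saucer outline only: the cup may lap over it on the far side, soft_l1 on known radius
            v=circ(b[0][1],.0565,.001)
            # inner cup: Canny edge in rim plane near expected rim
            e=cv2.Canny(cv2.GaussianBlur(c.im,(3,3),0),40,100);uv=np.argwhere(e)[:,::-1].astype(float)
            p=c.ray(uv,.069);k=abs(np.hypot(*(p-s).T)-.029)<.009
            w=circ(p[k],.029,.001)
            print(n,col,'saucer',v.round(4),'moved mm',((v-s)*1e3).round(1),'cup rim',w.round(4),'n',k.sum(),'offset mm',((w-v)*1e3).round(1))
    cv2.imwrite(f'pics/end_{n}.png',cv2.resize(c.im[90:300,100:380,::-1] if n=='top' else c.im[180:375,180:440,::-1],(800,600)))
E
```

```text
t: 29.88
tcp_pos: [0.4526, -0.0747, 0.2187]
orientation: [0.247, 3.13, 0.001]
ft_force: [0.7, -0.3, -0.7]
finger_gap: 0.085
finger_force: 0.0
t: 30.5
tcp_pos: [0.4526, -0.2124, 0.2179]
orientation: [-0.247, -3.132, -0.002]
ft_force: [0.4, 0.1, 0.3]
finger_gap: 0.0847
finger_force: 0.0
top terracotta saucer [0.6141 0.2704] moved mm [ 1.1 -0.6] cup rim [0.6132 0.2671] n 144 offset mm [-0.9 -3.3]
top blue saucer [0.4618 0.278 ] moved mm [-0.7  0.5] cup rim [0.4631 0.2739] n 140 offset mm [ 1.3 -4.1]
top green saucer [0.609  0.1212] moved mm [ 0.  -0.8] cup rim [0.6078 0.1195] n 143 offset mm [-1.2 -1.6]
scene terracotta saucer [0.6121 0.2711] moved mm [-0.9  0.1] cup rim [0.6126 0.268 ] n 141 offset mm [ 0.5 -3.2]
scene blue saucer [0.4614 0.2777] moved mm [-1.1  0.2] cup rim [0.4594 0.2774] n 119 offset mm [-2.  -0.3]
scene green saucer [0.6079 0.122 ] moved mm [-1.1  0. ] cup rim [0.608  0.1224] n 149 offset mm [0.2 0.4]
scene mustard saucer [0.4536 0.1269] moved mm [-0.4  0.4] cup rim [0.452  0.1262] n 126 offset mm [-1.5 -0.7]
```

View pics/end_top.png

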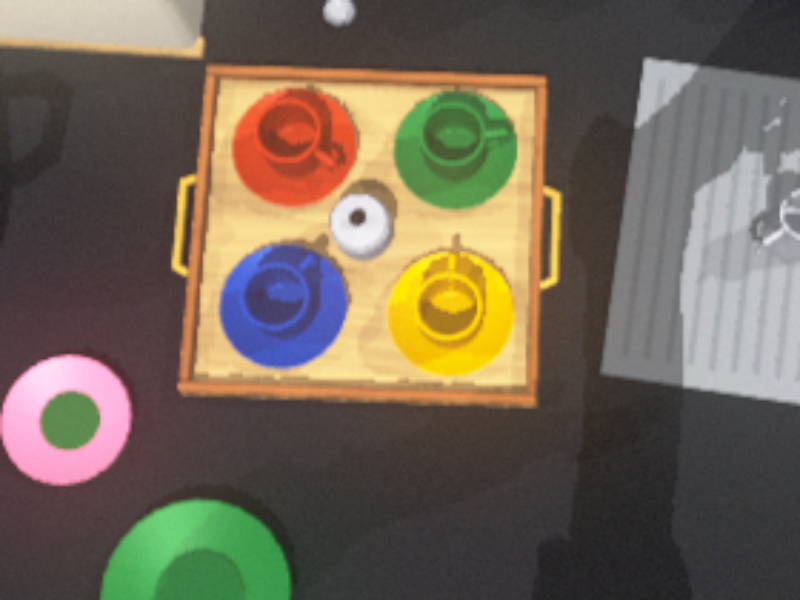

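View pics/end_scene.png

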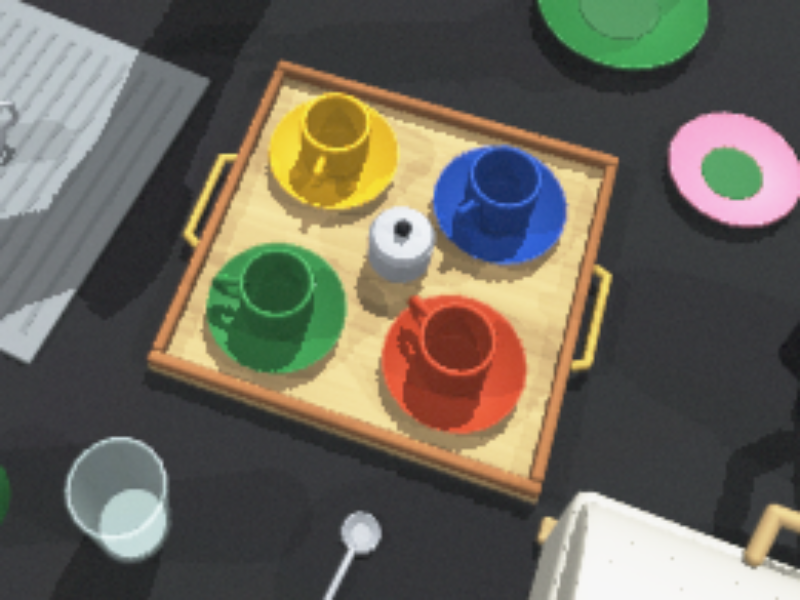

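All four cups stand upright on their own saucers: in the scene crop, mustard (337,125), blue (505,178), green (277,285) and terracotta (457,345). The measured offsets are 4.5 mm or less against a 12 mm limit, the saucers moved about 1 mm, and the pot is unmoved. Handing in.

```bash
python3 -c "
from station import r
print(r.sign_off())"
```

```text
the job is handed in; nothing more can be done
None
```

The job is handed in: each of the four cups stands upright on the saucer of its own colour, within about 4.5 mm of centre by camera, and the saucers, sugar pot and milk jug are where they were; the sign-off returned no verdict.

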